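# Find the loose bearing-cap bolt and hold its cap open

### The arm

A 6-joint arm with a two-finger parallel gripper is mounted at the origin on a cart in front of the work surface, level with it; the furniture and walls round the work are solid. World frame = base frame: x ahead of the robot, y to its left, z up, the work surface at z = 0. Lengths are in m, angles in rad, forces in N, time in s.
With the tool pointing down it reaches from about 0.3 to 0.775 m from the base axis. Payload 14.6 kg.
Tool frame: the origin (TCP) lies at the very end of the fingers, on their centre line; the grasp point (between the pads) lies 19 mm behind it; z points along the fingers, y is the line along which they close (so a half turn about z gives the same grasp; the last joint's range is limited). The gripper opens to 94 mm and grips with 3 to 60 N. Pads are 16 mm wide; open, the fingers measure 119 mm over their backs; the gripper's body (75 mm by 177 mm) begins 78 mm behind the grasp point.
Start: joints at [-1.22, 0.3, 1.521, -0, 1.321, -0.067], TCP at [0.223, -0.503, 0.179] pointing down, gripper open.
Joint ranges: [-3.03, 3.03], [-0.79, 2.21], [0.23, 2.52], [-1.04, 4.18], [0, 3.07], [-2.55, 2.55]. Speed limits (rad/s): [2.22, 2.22, 2.57, 3.14, 3.14, 3.14].

### API

Orientations are given as [roll, pitch, yaw] about the fixed x, y, z axes, in that order (R = Rz(yaw) Ry(pitch) Rx(roll)).
In Python, from station import ctrl gives the robot as it stands.
- The arm moves only by the tool move_arm, never from a script. Its argument "increments" is a list of rows, each a list of 7 numbers: the opening, from 0 (shut) to 1 (fully open), then the shift along the tool's x, y, z in units of 50 mm (1.0 is 50 mm), then the turn, a rotation vector about the tool's x, y, z in rad. In form: [[claw, tx, ty, tz, rx, ry, rz], ...]. A call has 1 to 20 rows; each row shifts and turns the commanded pose from where the row before left it, along the tool's axes as they then stand; what a row does not reach is not made up. A row lasts 1/10 s, in which the tool goes at most 50 mm and 8.59 degrees, less where a joint would pass 70% of its speed; a pose out of reach is approached as far as the arm can. A call is refused whole if a number of a shift passes 1 or a number of a turn 0.15, either way. A call with a gripper value outside its range is refused whole. The fingers move at their own pace and stop on an object; "force" is the grip in N (left out, the last holds). Time passes only in rows, so rows that do not move let the fingers close. It gives the time, the measured TCP pose, the force, the opening and the grip force at its end, in the units of the state.
- ctrl.get_obs(): the state, without advancing time (a new reading comes with each control period).
- ctrl.camera(name): name is "side" or "top"; returns a dict with "color" (480x640x3 uint8, blue, green, red), "K" (3x3 intrinsics, pixels), "distortion" ([k1, k2, p1, p2, k3] as OpenCV has them; the pictures are not rectified), "pose" (4x4, takes a point from camera to world coordinates). Camera axes: x right, y down, z forward; pixel columns grow to the right and rows downward; lengths in m; the calibration is good to about 2 mm. A picture is of the moment at which its call begins. There is no depth.
- ctrl.hand_in(): hands the job in; it is judged then, once.
Trained networks look in a picture, given as the dict that the camera call returned (one of the last four; its "shot" number tells which), for a name from the list of things; names that differ only in an ending like _2 or _b are one class to them, and where a whole thing is asked for, a point or a joint stands for the part that bears it (a point fixed in the world has none). Each returns a list of dicts, best first, with "conf" (0 to 1); they miss things now and then, are a little off and sometimes report something else, mostly with a low value. They report only what shows in the picture. A call takes as long as a camera call.
- ctrl.cut_out(name, picture): "mask" (480x640 bool, what is visible of it) and "centre" ([row, column] in pixels, amid what is visible of it).
The state is a dict: "time_s": time; "qpos": joint angles; "joint_vel": joint speeds; "tau": joint torques, N m; "ee_pos": TCP position; "eef_rot": TCP orientation; "force": force on the tool from outside, world axes, zero at the start; "moment": the same for the moment, N m; "grip_width": finger opening in m; "grip_force": force on a finger pad.
Only numpy, scipy, OpenCV 4.12 (cv2) and the standard library are available. Lean on these libraries where they do the work, as an engineer would, in place of code of your own. Each camera call takes 0.05 s, during which the arm holds its last target. There are 200 camera calls.

### The job

One of the three bearing caps on the drive-shaft stand is not bolted down: its bolt looks like the others, but the head gives a few millimetres when pressed. Tap the bolt heads from above to find the loose one, then swing that bearing's cap up on its hinge to at least 45 degrees and keep holding it there so that a colleague can change the liner; the cap falls shut if let go, so finish with the cap still held up. Do not ram or pry the two tight caps, and leave the cup, hex key, spare nut and spare bolt beside the stand where they are.

Things in the scene. Friction and masses are not known exactly. Their poses are not given: they have to be found in the camera images.
- shaft_stand: Stand with a horizontal shaft, fixed on the bench. Aluminium base plate 236 x 124 x 12 mm; origin under the plate's centre, on the bench; x along the shaft towards the robot (the coupling hub is at the other end); y from the hinges to the bolts; z up. 20 mm shaft at y = 0, z = 44. Three identical-looking dark bearing blocks at x = -85, 0, +85 mm, each with a hinged upper half (cap) and one bolt.
- bolt_near (a point): Top centre, at rest, of the bolt head of the bearing nearest the robot: x = 85, y = 46, z = 72 mm in the stand's frame (fixed to the stand, does not follow cap or bolt). The heads are hexagons 16 mm across flats, 8.5 mm high over a 21 mm flange; nothing nearby is higher than z = 70 mm.
- bolt_middle (a point): The same for the middle bearing: x = 0, y = 46, z = 72 mm in the stand's frame.
- bolt_far (a point): The same for the bearing farthest from the robot: x = -85, y = 46, z = 72 mm in the stand's frame.
- ear_middle (a point): Centre of the flat ear of the middle cap when shut (fixed to the stand): x = 0, y = 50, z = 50 mm; the other two caps' ears lie 85 mm either way along the stand's x. An ear is 36 mm wide along x, 12 mm thick (z = 44 to 56), from y = 10 to 64 mm. Its side faces stand 5 mm proud of the lower half, which ends at y = 52: pinch them from above, or hook the outer 12 mm from below.
- hinge_middle (a point): Hinge pin of the middle cap, on its axis: x = 0, y = -44, z = 44 mm in the stand's frame; all three caps turn about this same line, parallel to the stand's x. Opening lifts the bolt side (positive turn about x), so the ear swings up and back over the shaft. Over the shaft the caps are half-round arches of 21 mm radius, with a grease nipple up to z = 70 mm.
- bolt_loose (a joint): How far the loose bolt is pressed in, in m: 0 at rest, at most 0.006; a light spring (about 0.4 N to start, 2.2 N at the bottom) lifts it again. Which of the three bearings it belongs to is different every time.
- cap_loose (a joint): Opening angle in rad of the cap with the loose bolt: 0 shut, stop at 1.2 (69 degrees). With its bolt the cap weighs about 0.2 kg, swings freely and always falls shut; about 1 N at the ear lifts it. The loose bolt stays captive in the cap and comes up with it.
- bolt_tight_a (a joint): How far one of the two tight bolts is pressed in, in m: firm, about 0.7 mm at 10 N.
- bolt_tight_b (a joint): The same for the other tight bolt.
- cap_tight_a (a joint): Opening angle in rad of one of the two tightly bolted caps: it does not open (about 0.01 rad when pulled with 10 N).
- cap_tight_b (a joint): The same for the other tightly bolted cap.
- parts_cup: Bystander: small white open cup, 62 mm wide, 32 mm high, on the bench on the hinge side of the stand; origin under its centre.
- spare_nut: Bystander: large hexagon nut 30 x 35 x 16 mm lying on the bench on the hinge side; origin under its centre.
- spare_bolt: Bystander: spare button-head bolt standing on its head on the bench on the hinge side, 19 mm wide, 42 mm high; origin under its centre.
- hex_key: Bystander: black hex key, 31 x 89 x 5 mm, lying on the bench beyond the hub end; origin under its centre.

How it is judged:
By the outcome, as a careful person would: the job done as asked, in the order asked, and still so for the second after the job is handed in, while the arm keeps its last pose, push and grip.
It also fails if it takes over 48 s, if anything falls off the work surface, if the arm or the gripper's body presses on something with over 40 N, if the wrist force passes 120 N, or if a joint passes its speed limit or range.

## Working session

There is one attempt and no reset: what is moved stays moved. The work goes in short steps, Python scripts to look and compute and a tool call to move; the robot and the scene stay as the last step left them, time stands still between calls to the robot, and variables do not carry over. Pictures are saved under pics/ and viewed, at most 10 in all, crops included, and the job is handed in when it is done.

Besides the shell and the picture viewer there is one more tool, called after "Request:" in YAML: its name, and indented under it one key for each argument. move_arm: Moves the arm, as the interface text tells. Its arguments: {"type":"object","properties":{"increments":{"type":"array","items":{"type":"array","items":{"type":"number"}}},"force":{"type":"number"}},"required":["increments"]}

```bash
mkdir -p pics; ls; python3 - <<'E'
from station import ctrl
import cv2,numpy as np,pickle
o=ctrl.get_obs();print({k:np.round(v,4).tolist() for k,v in o.items()})
P={}
for n in("top","side"):
    p=ctrl.camera(n);P[n]=p;cv2.imwrite(f"pics/{n}0.png",p["color"])
    print(n,np.round(p["K"],1).tolist(),np.round(p["distortion"],4),np.round(p["pose"],4).tolist())
    for t in("shaft_stand","bolt_near","bolt_loose","cap_loose","parts_cup","spare_nut","hex_key","spare_bolt"):
        try: print(n,t,[(round(float(d["conf"]),2),np.round(d["centre"],1).tolist(),int(d["mask"].sum())) for d in ctrl.cut_out(t,p)])
        except Exception as e: print(n,t,e)
pickle.dump(P,open("P.pkl","wb"))
E
```

```text
pics
{'time_s': 0.0, 'qpos': [-1.2196, 0.3005, 1.5216, -0.0, 1.3207, -0.0666], 'joint_vel': [0.0012, 0.0006, -0.0004, 0.0001, -0.0013, -0.0003], 'tau': [-0.0005, -53.1814, -35.2739, 0.0708, 0.0244, -0.0001], 'ee_pos': [0.2231, -0.5024, 0.1781], 'eef_rot': [-3.1404, -0.0001, 0.4178], 'force': [-0.2326, -0.273, 0.5085], 'moment': [-0.0445, 0.0388, -0.0087], 'grip_force': 0.0, 'grip_width': 0.0943}
top [[617.2, 0.0, 312.0], [0.0, 617.2, 247.4], [0.0, 0.0, 1.0]] [-0.1329  0.      0.      0.      0.    ] [[0.0197, -0.9945, 0.1031, 0.3882], [-0.9998, -0.0191, 0.006, 0.413], [-0.004, -0.1032, -0.9947, 0.9057], [0.0, 0.0, 0.0, 1.0]]
top shaft_stand [(0.67, [172.1, 326.8], 179), (0.56, [257.5, 328.7], 7275)]
top bolt_near [(0.78, [254.0, 331.7], 7093)]
top bolt_loose [(0.51, [278.9, 389.4], 158)]
top cap_loose [(0.79, [290.0, 365.9], 1946), (0.34, [331.9, 290.1], 259)]
top parts_cup [(0.63, [288.3, 262.2], 1525), (0.23, [153.9, 263.6], 251)]
top spare_nut [(0.6, [329.0, 289.9], 311), (0.45, [223.1, 356.6], 159)]
top hex_key [(0.81, [154.6, 263.0], 215), (0.25, [251.2, 329.7], 7744)]
top spare_bolt [(0.53, [239.4, 245.5], 115)]
side [[570.6, 0.0, 321.4], [0.0, 570.6, 237.8], [0.0, 0.0, 1.0]] [-0.1667  0.      0.      0.      0.    ] [[-0.9988, -0.0264, 0.0415, 0.4321], [-0.0491, 0.5805, -0.8128, 1.0942], [-0.0027, -0.8138, -0.5811, 0.5779], [0.0, 0.0, 0.0, 1.0]]
side shaft_stand [(0.73, [278.0, 296.9], 4584)]
side bolt_near [(0.95, [279.4, 297.9], 4277)]
side bolt_loose [(0.41, [215.6, 345.6], 90)]
side cap_loose [(0.74, [228.8, 360.5], 1076), (0.69, [278.0, 299.7], 4595), (0.19, [305.5, 352.8], 1430)]
side parts_cup [(0.87, [304.7, 354.2], 1368), (0.72, [278.9, 299.6], 4401)]
side spare_nut [(0.83, [295.2, 386.1], 416), (0.36, [228.8, 296.2], 119)]
side hex_key [(0.72, [312.9, 217.1], 191)]
side spare_bolt [(0.69, [227.7, 297.6], 115), (0.47, [320.3, 307.1], 253)]
```

View pics/top0.png

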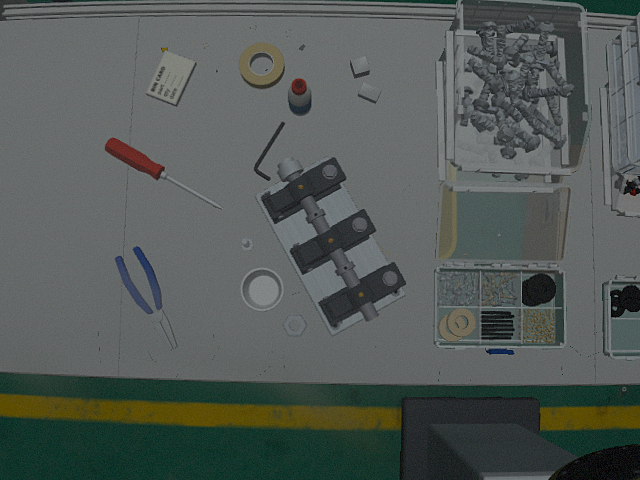

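View pics/side0.png

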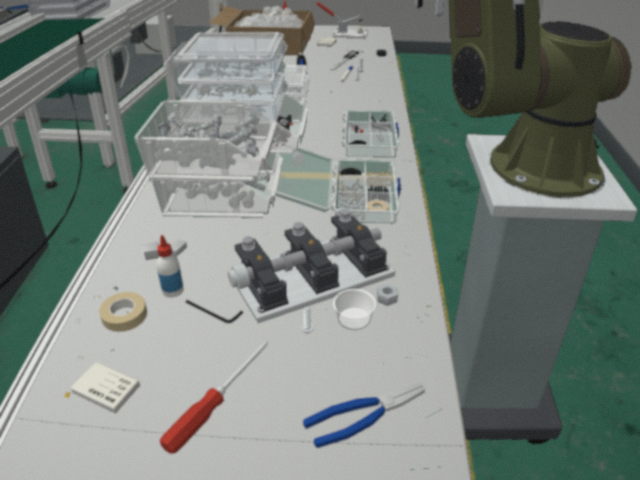

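The top view shows the stand with bolt heads near (330,171), (360,224) and (390,279). The cup is at (263,290), the nut at (293,325), the spare bolt at (247,243) and the hex key at (268,152). The side view shows heads near (243,240), (298,229) and (346,215). I'll zoom in to get accurate points.

```bash
python3 - <<'E'
import cv2,pickle
P=pickle.load(open("P.pkl","rb"))
a=P["top"]["color"][145:340,250:415];a=cv2.resize(a,None,fx=3,fy=3,interpolation=3)
b=P["side"]["color"][200:325,220:400];b=cv2.resize(b,None,fx=4,fy=4,interpolation=3)
cv2.imwrite("pics/topc.png",cv2.convertScaleAbs(a,alpha=1.4));cv2.imwrite("pics/sidec.png",b)
E
```

```text
(no output)
```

View pics/topc.png

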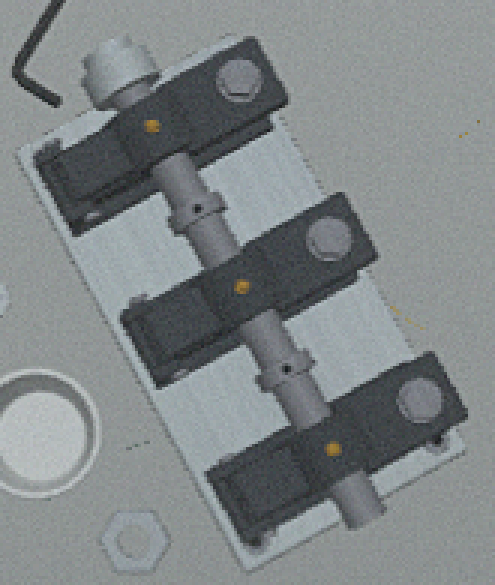

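View pics/sidec.png

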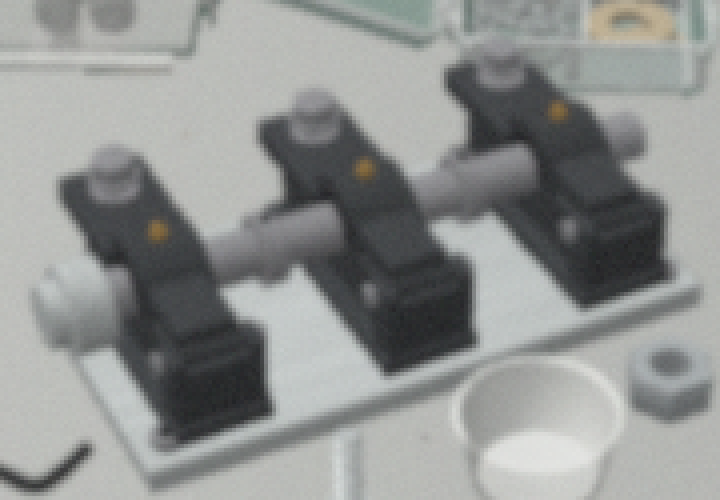

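The top crop shows heads at (239,78), (329,238) and (420,400), nipples at (152,126), (242,287) and (333,449), and plate corners at (19,150), (248,571) and (465,450). The side crop shows heads at (113,157), (316,101) and (498,50), and nipples at (157,230), (365,168) and (558,110).

```bash
cat > fit.py <<'E'
import cv2,pickle,numpy as np
from scipy.optimize import least_squares
P=pickle.load(open("P.pkl","rb"))
B=[(-85,46,72),(0,46,72),(85,46,72)];N=[(-85,0,70),(0,0,70),(85,0,70)];C=[(-118,-62,12),(118,-62,12),(118,62,12)]
top=(np.array([(239,78),(329,238),(420,400),(152,126),(242,287),(333,449),(19,150),(248,571),(465,450)])+.5)/3-.5+[250,145]
side=(np.array([(113,157),(316,101),(498,50),(157,230),(365,168),(558,110)])+.5)/4-.5+[220,200]
def proj(n,X):
    p=P[n];T=np.linalg.inv(np.array(p["pose"]))
    return cv2.projectPoints(np.asarray(X,float),cv2.Rodrigues(T[:3,:3])[0],T[:3,3],np.array(p["K"]),np.array(p["distortion"]))[0][:,0]
def W(s,pts):
    c,d=np.cos(s[2]),np.sin(s[2]);return np.array(pts)/1000@np.array([[c,d,0],[-d,c,0],[0,0,1]])+[s[0],s[1],0]
def res(s,parts=False):
    a=proj("top",W(s,B+N+C))-top;b=proj("side",W(s,B+N))-side
    return (a,b) if parts else np.r_[a.ravel(),b.ravel()]
E
python3 - <<'E'
from fit import *
for y0 in(0,1.5,-2.5,-1,2.5):
    r=least_squares(res,[.4,.4,y0],loss="soft_l1");print(r.cost,r.x)
    if y0==0 or r.cost<best.cost: best=r
print(np.round(res(best.x,1)[0],1).tolist(),np.round(res(best.x,1)[1],1).tolist())
s=best.x;np.save("s.npy",s);print(W(s,B).round(4),W(s,[(0,50,50),(0,-44,44)]).round(4),"yaw",s[2])
E
```

```text
7.299496620375931 [ 0.48497936  0.39357741 -2.6196162 ]
7.299496620375938 [0.48497936 0.39357741 3.66356911]
7.299496620375875 [ 0.48497936  0.39357741 -2.6196162 ]
7.299496620376123 [ 0.48497936  0.39357741 -2.61961621]
7.299496620375931 [0.48497936 0.39357741 3.66356911]
[[0.2, -0.2], [0.3, -0.0], [0.6, 0.5], [-0.1, -0.1], [-0.2, -0.1], [-0.1, 0.7], [-2.5, 0.5], [-1.2, 2.0], [1.3, 0.6]] [[-1.0, 0.6], [-1.3, 0.2], [0.4, -0.5], [-0.7, -0.3], [-0.7, -0.4], [-0.5, -0.4]]
[[0.5816 0.3961 0.072 ]
 [0.5079 0.3537 0.072 ]
 [0.4342 0.3113 0.072 ]] [[0.5099 0.3502 0.05  ]
 [0.463  0.4317 0.044 ]] yaw -2.619616202445577
```

```bash
cat > scr.py <<'E'
import numpy as np,sys
from scipy.linalg import logm
from scipy.spatial.transform import Rotation as Ro
from fit import W
from station import ctrl
s=np.load("s.npy")
R=lambda e:Ro.from_euler("xyz",e).as_matrix()
def T(Rm,p):
    M=np.eye(4);M[:3,:3]=Rm;M[:3,3]=p;return M
def go(xyz,n,tilt=0,p=None):
    """identical rows (row shift before turn) taking tool to stand-frame mm xyz, tool y along stand -x"""
    o=ctrl.get_obs();A=T(R(o["eef_rot"]),o["ee_pos"])
    Rt=Ro.from_euler("z",s[2]).as_matrix()@Ro.from_euler("x",tilt).as_matrix()@np.array([[0,-1,0],[-1,0,0],[0,0,-1.]])
    D=np.linalg.inv(A)@T(Rt,W(s,[xyz])[0])
    L=logm(D).real/n
    from scipy.linalg import expm
    E=expm(L);print("row shift",(E[:3,3]/.05).round(4),"turn",Ro.from_matrix(E[:3,:3]).as_rotvec().round(4),"x",n)
    for k in range(0,n+1,4): print((A@expm(L*k))[:3,3].round(3))
E
python3 -c "
from scr import *
go((85,46,95),18)"
```

```text
row shift [ 1.0467 -0.1138  0.093 ] turn [-0.     -0.     -0.0931] x 18
[ 0.223 -0.503  0.179]
[ 0.388 -0.373  0.16 ]
[ 0.494 -0.193  0.141]
[0.528 0.014 0.123]
[0.484 0.219 0.104]
```

```bash
cat >> scr.py <<'E'
def line(xyz,n):
    o=ctrl.get_obs();R0=R(o["eef_rot"]);Rt=Ro.from_euler("z",s[2]).as_matrix()@np.array([[0,-1,0],[-1,0,0],[0,0,-1.]])
    rv=Ro.from_matrix(R0.T@Rt).as_rotvec()/n;d=(W(s,[xyz])[0]-o["ee_pos"])/n/.05
    for k in range(n): print((R0@Ro.from_rotvec(rv*k).as_matrix()).T.dot(d).round(2).tolist(),rv.round(3).tolist())
E
python3 -c "
from scr import *
line((85,46,230),20)"
```

```text
[0.52, -0.66, -0.05] [-0.0, -0.0, -0.084]
[0.58, -0.61, -0.05] [-0.0, -0.0, -0.084]
[0.63, -0.56, -0.05] [-0.0, -0.0, -0.084]
[0.67, -0.51, -0.05] [-0.0, -0.0, -0.084]
[0.71, -0.45, -0.05] [-0.0, -0.0, -0.084]
[0.75, -0.39, -0.05] [-0.0, -0.0, -0.084]
[0.78, -0.32, -0.05] [-0.0, -0.0, -0.084]
[0.8, -0.26, -0.05] [-0.0, -0.0, -0.084]
[0.82, -0.19, -0.05] [-0.0, -0.0, -0.084]
[0.83, -0.12, -0.05] [-0.0, -0.0, -0.084]
[0.84, -0.05, -0.05] [-0.0, -0.0, -0.084]
[0.84, 0.02, -0.05] [-0.0, -0.0, -0.084]
[0.84, 0.09, -0.05] [-0.0, -0.0, -0.084]
[0.83, 0.16, -0.05] [-0.0, -0.0, -0.084]
[0.81, 0.23, -0.05] [-0.0, -0.0, -0.084]
[0.79, 0.29, -0.05] [-0.0, -0.0, -0.084]
[0.76, 0.36, -0.05] [-0.0, -0.0, -0.084]
[0.73, 0.42, -0.05] [-0.0, -0.0, -0.084]
[0.69, 0.48, -0.05] [-0.0, -0.0, -0.084]
[0.65, 0.54, -0.05] [-0.0, -0.0, -0.084]
```

Request:
move_arm:
  increments:
    - [0,0.52,-0.66,-0.05,0,0,-0.084]
    - [0,0.58,-0.61,-0.05,0,0,-0.084]
    - [0,0.63,-0.56,-0.05,0,0,-0.084]
    - [0,0.67,-0.51,-0.05,0,0,-0.084]
    - [0,0.71,-0.45,-0.05,0,0,-0.084]
    - [0,0.75,-0.39,-0.05,0,0,-0.084]
    - [0,0.78,-0.32,-0.05,0,0,-0.084]
    - [0,0.8,-0.26,-0.05,0,0,-0.084]
    - [0,0.82,-0.19,-0.05,0,0,-0.084]
    - [0,0.83,-0.12,-0.05,0,0,-0.084]
    - [0,0.84,-0.05,-0.05,0,0,-0.084]
    - [0,0.84,0.02,-0.05,0,0,-0.084]
    - [0,0.84,0.09,-0.05,0,0,-0.084]
    - [0,0.83,0.16,-0.05,0,0,-0.084]
    - [0,0.81,0.23,-0.05,0,0,-0.084]
    - [0,0.79,0.29,-0.05,0,0,-0.084]
    - [0,0.76,0.36,-0.05,0,0,-0.084]
    - [0,0.73,0.42,-0.05,0,0,-0.084]
    - [0,0.69,0.48,-0.05,0,0,-0.084]
    - [0,0.65,0.54,-0.05,0,0,-0.084]
  force: 20

```text
time_s: 2.9
ee_pos: [0.4334, 0.3146, 0.2288]
eef_rot: [3.141, 0.0, 2.101]
force: [0.3, -0.3, -0.3]
grip_width: 0.0004
grip_force: 0.0
```

```bash
python3 -c "
from scr import *
o=ctrl.get_obs();print(o['time_s'],o['ee_pos'],o['eef_rot'],o['qpos'].round(3) if hasattr(o['qpos'],'round') else o['qpos'],o['force'],o['grip_width'])
go((85,46,85),4)"
```

```text
2.9 [0.43340336 0.31461453 0.22877182] [3.14136129e+00 3.02928787e-05 2.10149801e+00] [ 0.56   0.233  1.489 -0.     1.42   0.029] [ 0.30867483 -0.26216512 -0.31251629] 0.0004299748865954284
row shift [-0.0163 -0.0048  0.7189] turn [0.0001 0.     0.0022] x 4
[0.433 0.315 0.229]
[0.434 0.311 0.085]
```

Request:
move_arm:
  increments:
    - [0,-0.02,0,0.7,0,0,0.002]
    - [0,-0.02,0,0.7,0,0,0.002]
    - [0,-0.02,-0.01,0.7,0,0,0.002]
    - [0,0,-0.01,0.65,0,0,0.002]
    - [0,0,0,0.12,0,0,0]
    - [0,0,0,0.1,0,0,0]
    - [0,0,0,0,0,0,0]

```text
time_s: 3.6
ee_pos: [0.4345, 0.3099, 0.0812]
eef_rot: [3.14, -0.0, 2.09]
force: [0.6, 0.4, -1.1]
grip_width: 0.0003
grip_force: 0.0
```

Request:
move_arm:
  increments:
    - [0,0,0,0.08,0,0,0]
    - [0,0,0,0.08,0,0,0]
    - [0,0,0,0,0,0,0]
    - [0,0,0,0,0,0,0]

```text
time_s: 4.0
ee_pos: [0.4341, 0.3097, 0.0724]
eef_rot: [3.141, 0.0, 2.09]
force: [0.5, -1.1, -0.9]
grip_width: 0.0005
grip_force: 0.0
```

Request:
move_arm:
  increments:
    - [0,0,0,0.02,0,0,0]
    - [0,0,0,0.01,0,0,0]
    - [0,0,0,0,0,0,0]

```text
time_s: 4.3
ee_pos: [0.4339, 0.3096, 0.0706]
eef_rot: [-3.142, -0.0, 2.09]
force: [-0.9, -0.0, 0.0]
grip_width: 0.0006
grip_force: 0.0
```

Request:
move_arm:
  increments:
    - [0,0,0,0.02,0,0,0]
    - [0,0,0,0,0,0,0]

```text
time_s: 4.5
ee_pos: [0.4339, 0.3096, 0.0695]
eef_rot: [-3.141, 0.0, 2.09]
force: [0.0, -0.2, 0.9]
grip_width: 0.0004
grip_force: 0.0
```

```bash
python3 -c "
from scr import *
for i in range(4):
    p=ctrl.camera('side');o=ctrl.get_obs();print(np.round(o['ee_pos'],4),np.round(o['force'],2))"
```

```text
[0.4339 0.3096 0.0696] [0.45 0.09 0.71]
[0.4339 0.3096 0.0696] [-0.91 -0.34 -0.02]
[0.434  0.3097 0.0697] [0.37 0.21 0.56]
[0.434  0.3097 0.0697] [-0.12  0.41 -0.66]
```

Request:
move_arm:
  increments:
    - [0,0,0,0.02,0,0,0]
    - [0,0,0,0.02,0,0,0]
    - [0,0,0,0,0,0,0]

```text
time_s: 5.0
ee_pos: [0.4339, 0.3096, 0.0674]
eef_rot: [-3.141, 0.0, 2.09]
force: [-0.2, 0.2, 0.1]
grip_width: 0.0003
grip_force: 0.0
```

```bash
python3 -c "
from scr import *
F=[]
for i in range(8):
    p=ctrl.camera('side');o=ctrl.get_obs();F.append(o['force'])
print(np.round(o['ee_pos'],4),np.mean(F,0).round(2),np.std(F,0).round(2))
import cv2
c=p['color'][130:290,250:430];cv2.imwrite('pics/press1.png',cv2.resize(c,None,fx=4,fy=3.7,interpolation=3))"
```

```text
[0.4339 0.3097 0.0677] [-0.05 -0.27 -0.14] [0.45 0.47 0.35]
```

View pics/press1.png

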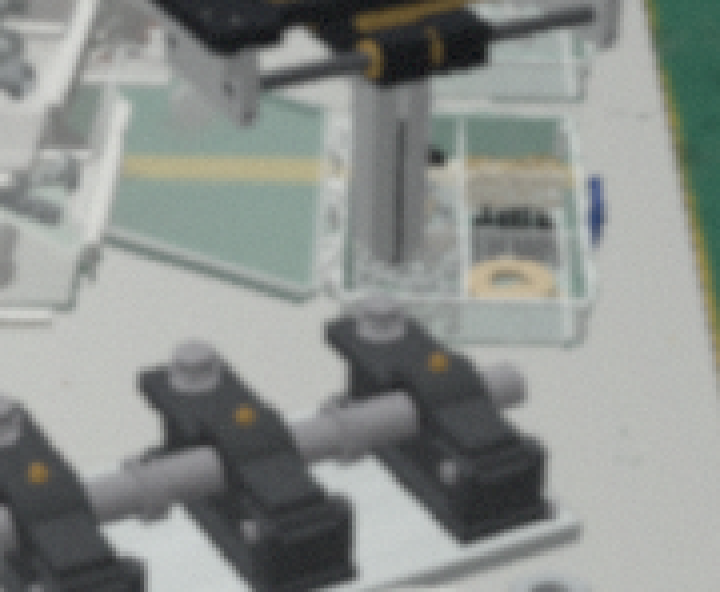

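The picture shows the shut fingertips ending near (390,265), clear of the near bolt head at (380,310), so there is no contact yet. I'll compare that with the projected TCP.

```bash
python3 -c "
from scr import *
from fit import proj
import cv2
o=ctrl.get_obs()
f=lambda q:((q-[250,130])*[4,3.7]).round(0)
print(f(proj('side',[o['ee_pos'],W(s,[(85,46,72)])[0],o['ee_pos']+[0,0,.01],W(s,[(0,46,72)])[0]])))
p=ctrl.camera('top');print(proj('top',[o['ee_pos']]))
a=p['color'][200:340,320:460];cv2.imwrite('pics/t2.png',cv2.convertScaleAbs(cv2.resize(a,None,fx=4,fy=4,interpolation=3),alpha=1.4))
"
```

```text
[[378. 308.]
 [378. 302.]
 [379. 289.]
 [189. 352.]]
[[391.11188475 278.91769564]]
```

View pics/t2.png

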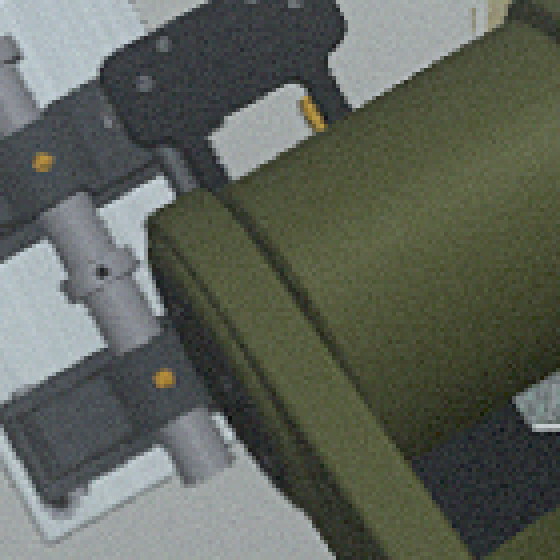

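The top view is blocked by the arm, and only the nipple at (165,378) shows. I'll enhance the side view around the fingertip.

```bash
python3 -c "
from scr import *
import cv2
p=ctrl.camera('side')
c=p['color'][165:235,315:385];c=cv2.createCLAHE(3,(2,2)).apply(cv2.cvtColor(c,6));cv2.imwrite('pics/z.png',cv2.resize(c,None,fx=8,fy=8,interpolation=2))"
```

```text
(no output)
```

View pics/z.png

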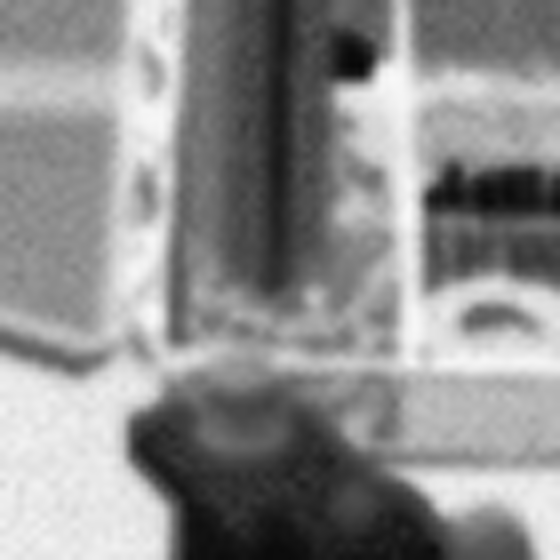

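The fingers' dark gap ends at about (270,285) in the crop, above the head at (240,375). I'll take a difference against the first picture to get the true tip position.

```bash
python3 -c "
from scr import *
from fit import P,proj
import cv2
p=ctrl.camera('side')
d=np.abs(cv2.GaussianBlur(p['color'],(3,3),0).astype(int)-cv2.GaussianBlur(P['side']['color'],(3,3),0)).sum(2)
print('cols',list(range(334,364,2)))
for v in range(184,226,2): print(v,d[v,334:364:2])
o=ctrl.get_obs();print(proj('side',[o['ee_pos']+[0,0,h] for h in (0,.01,.02,.03)]).round(1).tolist())
"
```

```text
cols [334, 336, 338, 340, 342, 344, 346, 348, 350, 352, 354, 356, 358, 360, 362]
184 [ 20  23  16  25  52 101 129 186 214 112  63  17  14  18  17]
186 [ 18  21   9  34  33  72  94 148 181  75  68  40   5  15  14]
188 [ 15  22  21  18  11  60  70 105 146  63  59  29   6  13  13]
190 [ 15  13   4  13  19  72  95 139 161  92  64  19   8  16  14]
192 [ 14   9   2   7  32  89 102 159 193 112  68  16   9  16  16]
194 [ 15  11  18  22   7  53  68 129 155  85  58   8  12  15  14]
196 [ 19  20  14   7  19  67  84 131 141  80  51   3  14  16  14]
198 [ 14  11  13  11  26  80  93 155 165  89  30   6  12  13  16]
200 [ 14  13  10  15   4   7  53 147 129  38   7   9   7  12  14]
202 [12 15 18 14 16 14 13 57 35  4 14 11 11 13 15]
204 [16 14 15 13 13 17  9  8 15 14 13 11 15 16 16]
206 [20 14 13 17 12 16 12 13 15 14 11 10 13 16 17]
208 [14 14 14 16 13 12 11 15 16 17 16 16 13 17 15]
210 [18 15 16 13 12 13 13 13 17 13 15 17 16 12 13]
212 [12 12 12 12 17 17 12 14 13 11 11 15 13 12 13]
214 [16 11 12 12 12 12 13 14  9 11 14 17 15 13 10]
216 [10  7 11 10  9 13  8 16 14  5 11 11 13 11 11]
218 [ 9  8  9  8 14 15  6 14 17  7 11 12 16 16 13]
220 [ 4  7  8  6 12 12  9 13 13  6 11  6 14 15 12]
222 [ 9  5 11  6  7  9  5  5  8  9  4  9 10 13 12]
224 [ 8  2  7  4  3 13  8  6  4  3  5  2  8 10  7]
[[344.6, 213.3], [344.7, 208.1], [344.9, 202.9], [345.0, 197.6]]
```

Request:
move_arm:
  increments:
    - [0,0,0,-0.8,0,0,0]
    - [0,0,0,-0.8,0,0,0]
    - [0,0,0,0,0,-0.14,0]
    - [0,0,0,0,0,-0.14,0]
    - [0,0,0,0,0,-0.14,0]
    - [0,0,0,0,0,-0.14,0]
    - [0,0,0,0,0,-0.14,0]
    - [0,0,0,0,0,0,0]
    - [0,0,0,0,0,0,0]

```text
time_s: 6.45
ee_pos: [0.4337, 0.3101, 0.1471]
eef_rot: [-3.14, 0.698, 2.092]
force: [-0.1, -0.2, 0.5]
grip_width: 0.0003
grip_force: 0.0
```

```bash
python3 -c "
from scr import *
from fit import P,proj
import cv2
o=ctrl.get_obs();print(o['ee_pos'],o['eef_rot'],np.round(o['qpos'],2))
z=R(o['eef_rot'])[:,2];ims=[]
for n in('side','top'):
    p=ctrl.camera(n);q=proj(n,[o['ee_pos']-z*h for h in (0,.019,.06)]);print(n,q.round(1).tolist())
    c=q[0].round().astype(int);im=p['color'].copy()
    for a in q: cv2.circle(im,tuple(int(t) for t in a.round()),1,(0,0,255),-1)
    x0=min(max(c[0]-48,0),544);y0=min(max(c[1]-70,0),340);ims.append(cv2.resize(cv2.convertScaleAbs(im[y0:y0+140,x0:x0+96],alpha=1.3),None,fx=4,fy=4,interpolation=3));print('crop',x0,y0)
cv2.imwrite('pics/pair.png',np.hstack(ims))"
```

```text
[0.43367923 0.31006407 0.14712916] [-3.1402151   0.69764611  2.09162994] [ 0.89  0.47  1.53 -0.65  1.46  0.55]
side [[345.8, 170.7], [349.9, 165.8], [359.2, 154.5]]
crop 298 101
top [[398.7, 275.8], [391.6, 279.9], [375.1, 289.5]]
crop 351 206
```

View pics/pair.png

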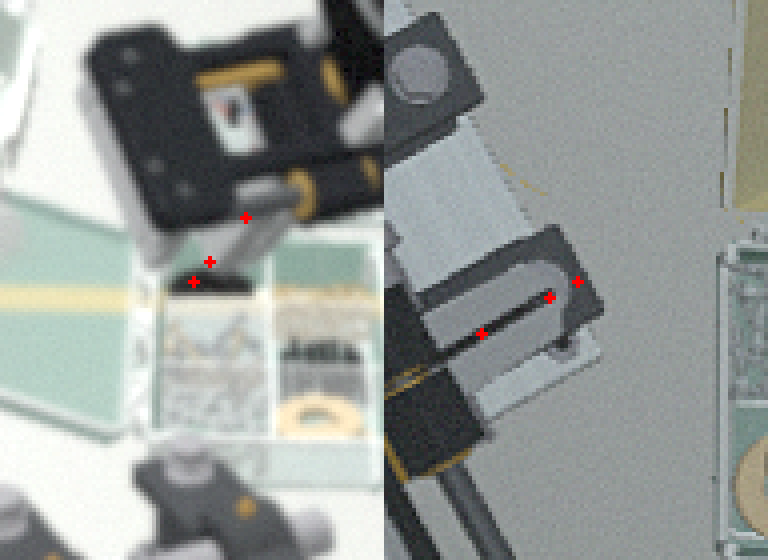

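In the side half the fingers end near (205,272), close to the TCP mark at (194,282). In the top half the rounded fingertip ends near (570,290), with the TCP mark at (578,282). I'll get numbers from difference masks.

```bash
python3 -c "
from scr import *
from fit import P,proj
import cv2
for n,(x0,x1,y0,y1) in dict(side=(336,368,152,178),top=(378,404,262,296)).items():
    p=ctrl.camera(n)
    d=np.abs(cv2.GaussianBlur(p['color'],(3,3),0).astype(int)-cv2.GaussianBlur(P[n]['color'],(3,3),0)).sum(2)
    print(n,x0,y0)
    for v in range(y0,y1): print(v,''.join('#' if t>60 else '+' if t>35 else '.' for t in d[v,x0:x1]))
"
```

```text
side 336 152
152 ################################
153 ################################
154 ################################
155 ################################
156 ################################
157 ################################
158 ################################
159 ################################
160 #########+.++###################
161 #######+...........############+
162 ######+.....+++++..+##########+.
163 #####+.....++++++..+###++++++...
164 #####.......++++..+###+++++.....
165 ####.........++..++###+.........
166 ##+..............+++++..........
167 +...............................
168 ................................
169 ................................
170 ................................
171 ................................
172 ................................
173 ................................
174 ................................
175 ................................
176 ................................
177 ................................
top 378 262
262 ++++++++++++.....+++++++++
263 ++++++++++++......++++++++
264 ++++++++.........+++++++++
265 ++++++..........
[... 240 characters left out ...]
#+++++.+++.....+++
274 #########+++++++++......++
275 #########++++++++........+
276 ########+++++++++........+
277 ########+++++....+.......+
278 ########+++..+#+.++......+
279 ########+..+####.++.......
280 ########.+#####+.++.......
281 #######..#####..+++.......
282 ######.+####+.++##+.......
283 #####.+##+..+#####+.......
284 ###..+++.+#########.......
285 ##.....############.......
286 .....##############.......
287 ...+###############...++++
288 .+#################..+++++
289 ##################+..+++++
290 #################+...+++++
291 ################.....+++++
292 ##############+......+++++
293 #############+......++++++
294 ###########+.......+++++++
295 #########++.++++...+++++++
```

Request:
move_arm:
  increments:
    - [0,0,0,0,0,0.14,0]
    - [0,0,0,0,0,0.14,0]
    - [0,0,0,0,0,0.14,0]
    - [0,0,0,0,0,0.14,0]
    - [0,0,0,0,0,0.14,0]
    - [0,0,0,0,0,0,0]
    - [0,0,0,0,0,0,0]

```text
time_s: 7.35
ee_pos: [0.4347, 0.3086, 0.1483]
eef_rot: [3.14, 0.002, 2.087]
force: [0.3, -0.1, 0.6]
grip_width: 0.0006
grip_force: 0.0
```

```bash
cat > dm.py <<'E'
from scr import *
from fit import P,proj
import cv2
def dm(n,x0,x1,y0,y1,st=1):
    p=ctrl.camera(n);o=ctrl.get_obs();print(o['ee_pos'].round(4),np.round(o['force'],1),proj(n,[o['ee_pos']]).round(1))
    d=np.abs(cv2.GaussianBlur(p['color'],(3,3),0).astype(int)-cv2.GaussianBlur(P[n]['color'],(3,3),0)).sum(2)
    print(n,x0,y0)
    for v in range(y0,y1,st): print(v,''.join('#' if t>60 else '+' if t>30 else '.' for t in d[v,x0:x1]))
    return p
E
python3 -c "
from dm import *
p=dm('side',320,380,130,180,2)
cv2.imwrite('pics/down.png',cv2.resize(cv2.convertScaleAbs(p['color'][60:240,240:440],alpha=1.1),None,fx=3.5,fy=3.3,interpolation=3))
"
```

```text
[0.4342 0.3093 0.148 ] [-0.2 -0.8  0.1] [[345.5 170. ]]
side 320 130
130 .................+################.###+.....................
132 .................+#################.........................
134 .................+####################+.....................
136 .................+####################......................
138 .................+####################......................
140 .................+###############+.+++......................
142 .................+##############+######.....................
144 .................+##############+...........................
146 .................+####################......................
148 .................+####################+.....................
150 ...................+##################......................
152 .....................+##############+.......................
154 .......................++#########+.........................
156 ...........................+####+...........................
158 ............................................................
160 ............................................................
162 ............................................................
164 ............................................................
166 ............................................................
168 ............................................................
170 ............................................................
172 ............................................................
174 ............................................................
176 ............................................................
178 ............................................................
```

View pics/down.png

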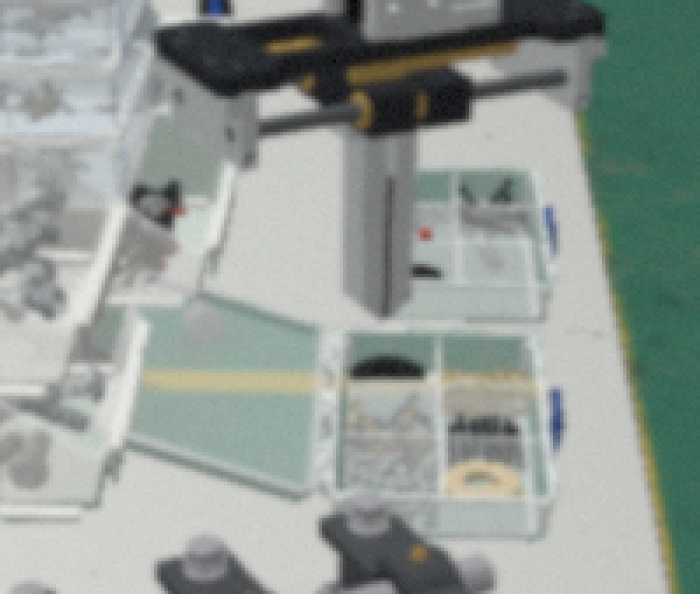

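The picture shows the vertical fingers ending near (385,315) in the crop, about 13 px above the projected TCP. Since the press also met no force, the tip looks roughly 25–30 mm higher than reported. I'll find contact by touch in small steps.

Request:
move_arm:
  increments:
    - [0,0,0,0.7,0,0,0]
    - [0,0,0,0.7,0,0,0]
    - [0,0,0,0.3,0,0,0]
    - [0,0,0,0.1,0,0,0]
    - [0,0,0,0,0,0,0]

```text
time_s: 7.9
ee_pos: [0.4335, 0.3102, 0.0575]
eef_rot: [-3.141, 0.001, 2.091]
force: [0.4, -0.6, -0.2]
grip_width: 0.0003
grip_force: 0.0
```

```bash
python3 -c "
from dm import *
p=dm('side',320,380,180,226,2)"
```

```text
[0.434  0.3103 0.0583] [0.1 0.5 0.5] [[344.5 218.2]]
side 320 180
180 ....................+################+......................
182 ......................+#############+.......................
184 ......................+############+........................
186 ....................+..+############+.......................
188 ........................+########+##+.......................
190 .......................+###########+........................
192 .......................+###########+........................
194 ........................++########++........................
196 .......................++##########+........................
198 .....................++############.........................
200 ......................++###########+........................
202 ......................+############+........................
204 .......................+########++..........................
206 ..........................+#####............................
208 ............................................................
210 ............................................................
212 ............................................................
214 ............................................................
216 ............................................................
218 ............................................................
220 ............................................................
222 ............................................................
224 ............................................................
```

Request:
move_arm:
  increments:
    - [0,0,0,0.1,0,0,0]
    - [0,0,0,0.04,0,0,0]
    - [0,0,0,0,0,0,0]

```text
time_s: 8.25
ee_pos: [0.434, 0.3097, 0.0507]
eef_rot: [3.141, 0.0, 2.09]
force: [0.5, 0.4, 0.7]
grip_width: 0.0008
grip_force: 0.0
```

Request:
move_arm:
  increments:
    - [0,0,0,0.02,0,0,0]
    - [0,0,0,0,0,0,0]

```text
time_s: 8.45
ee_pos: [0.434, 0.3096, 0.0497]
eef_rot: [3.141, 0.0, 2.09]
force: [1.4, 0.1, 0.1]
grip_width: 0.0006
grip_force: 0.0
```

Request:
move_arm:
  increments:
    - [0,0,0,0.02,0,0,0]
    - [0,0,0,0,0,0,0]

```text
time_s: 8.65
ee_pos: [0.434, 0.3096, 0.0486]
eef_rot: [-3.142, 0.0, 2.09]
force: [0.5, 0.4, 0.2]
grip_width: 0.0004
grip_force: 0.0
```

Request:
move_arm:
  increments:
    - [0,0,0,0.02,0,0,0]
    - [0,0,0,0,0,0,0]

```text
time_s: 8.85
ee_pos: [0.4339, 0.3096, 0.0475]
eef_rot: [-3.141, -0.0, 2.09]
force: [-0.3, 0.7, 0.5]
grip_width: 0.0006
grip_force: 0.0
```

Request:
move_arm:
  increments:
    - [0,0,0,0.02,0,0,0]
    - [0,0,0,0.02,0,0,0]
    - [0,0,0,0,0,0,0]

```text
time_s: 9.15
ee_pos: [0.4339, 0.3096, 0.0455]
eef_rot: [-3.141, 0.0, 2.09]
force: [-0.1, 1.0, 0.8]
grip_width: 0.0004
grip_force: 0.1
```

```bash
python3 -c "
from dm import *
p=dm('side',320,380,196,226,1)"
```

```text
[0.4339 0.3096 0.0456] [ 0.  -0.6 -0.7] [[344.4 224.4]]
side 320 196
196 ...............++++....+##########++........................
197 ...............++#+..++############+........................
198 ...............++#+..++############+........................
199 ...............++#+..++############+........................
200 ................+#....++###########+........................
201 ................+#..+++#############........................
202 ...............+++..+++#############........................
203 ...............+++....+#############........................
204 ................++....+#############........................
205 ......................+#############........................
206 ......................+############+........................
207 .....................+############+.........................
208 .....................+############..........................
209 .....................+###########+..........................
210 ......................+##########+..........................
211 .......................++#######+...................
[... 218 characters left out ...]
..................................................
216 ............................................................
217 ............................................................
218 ............................................................
219 ............................................................
220 ............................................................
221 ............................................................
222 ............................................................
223 ............................................................
224 ............................................................
225 ............................................................
```

Request:
move_arm:
  increments:
    - [0,0,0,0.02,0,0,0]
    - [0,0,0,0,0,0,0]

```text
time_s: 9.4
ee_pos: [0.434, 0.3097, 0.0446]
eef_rot: [3.142, -0.0, 2.09]
force: [-0.3, -0.5, 1.4]
grip_width: 0.0005
grip_force: 0.3
```

Request:
move_arm:
  increments:
    - [0,0,0,0.02,0,0,0]
    - [0,0,0,0,0,0,0]

```text
time_s: 9.6
ee_pos: [0.434, 0.3097, 0.0436]
eef_rot: [3.141, 0.0, 2.09]
force: [0.1, -0.1, 0.0]
grip_width: 0.0006
grip_force: 0.5
```

```bash
cat >> dm.py <<'E'
def avg(n=8):
    F=[];M=[]
    for i in range(n):
        ctrl.camera('side');o=ctrl.get_obs();F.append(o['force']);M.append(o['moment'])
    print(round(o['time_s'],2),o['ee_pos'].round(4),'F',np.mean(F,0).round(2),'M',np.mean(M,0).round(3),'tau',np.round(o['tau'],2))
E
python3 -c "
from dm import *
avg()"
```

```text
10.0 [0.434  0.3097 0.0437] F [0.03 0.08 0.8 ] M [ 0.011 -0.147 -0.002] tau [  0.   -53.95 -29.55   0.06   0.11  -0.  ]
```

Request:
move_arm:
  increments:
    - [0,0,0,0.02,0,0,0]
    - [0,0,0,0,0,0,0]

```text
time_s: 10.2
ee_pos: [0.434, 0.3097, 0.0426]
eef_rot: [3.142, -0.0, 2.09]
force: [0.6, 0.6, 1.0]
grip_width: 0.0011
grip_force: 0.6
```

Request:
move_arm:
  increments:
    - [0,0,0,0.02,0,0,0]
    - [0,0,0,0,0,0,0]

```text
time_s: 10.4
ee_pos: [0.434, 0.3096, 0.0416]
eef_rot: [3.142, 0.0, 2.09]
force: [0.1, 0.2, 1.4]
grip_width: 0.0004
grip_force: 0.8
```

```bash
python3 -c "
from dm import *
avg(6)
p=dm('side',330,364,206,222,1)"
```

```text
10.7 [0.434  0.3097 0.0417] F [0.37 0.25 1.71] M [ 0.029 -0.178  0.009] tau [ 1.000e-02 -5.366e+01 -2.914e+01  6.000e-02  1.500e-01 -0.000e+00]
[0.434  0.3097 0.0417] [0.5 0.6 1.6] [[344.3 226.3]]
side 330 206
206 ......+.....+############+........
207 ..........++#############+........
208 .........++#############+.........
209 ..........+##############.........
210 ..........++#############.........
211 ............+###########+.........
212 .............+#######++...........
213 ..........+++..+####++............
214 ..........+###+...+++.............
215 ...........+####+.................
216 .............+#++.................
217 ..................+...............
218 ..................++..............
219 ..................+++.............
220 ............+++++++++.............
221 ..............++++................
```

The force rises by about 0.3 N per mm, to 1.7 N over roughly 4 mm, and the head visibly sinks. So the near bolt is the loose one. Contact came at a reported z of about 0.046, so the shut tips sit about 26 mm above the reported TCP. Next I'll lift and open, then check the tips in that state.

Request:
move_arm:
  increments:
    - [0,0,0,-0.5,0,0,0]
    - [0,0,0,-0.7,0,0,0]
    - [0.6,0,0,0,0,0,0]
    - [0.6,0,0,0,0,0,0]
    - [0.6,0,0,0,0,0,0]
    - [0.6,0,0,0,0,0,0]

```text
time_s: 11.35
ee_pos: [0.4335, 0.3094, 0.1006]
eef_rot: [-3.14, 0.0, 2.09]
force: [0.8, 0.5, 0.1]
grip_width: 0.0289
grip_force: 0.0
```

```bash
python3 -c "
from dm import *
o=ctrl.get_obs();print(o['grip_width'])
h=o['grip_width']/2;d=np.array([.867,.499,0])
print(proj('side',[o['ee_pos']+d*h,o['ee_pos']-d*h]).round(1).tolist())
p=dm('side',310,385,168,212,2)"
```

```text
0.02886728486302674
[[337.4, 198.1], [353.1, 193.9]]
[0.4336 0.3094 0.1007] [ 0.1  0.1 -0. ] [[345.3 195.9]]
side 310 168
168 ....................##########.............+######...+##+..................
170 ....................#########+..............++++.++..++#+..................
172 ....................########+.##+...............###++#+....................
174 ....................#########+............+######..####+...................
176 ...................+############..........############+....................
178 ....................+###########+..........##########+.....................
180 ......................##########+............######+.......................
182 ........................+##++###...........................................
184 .............................+##+..........................................
186 ...........................................................................
188 ...........................................................................
190 ...........................................................................
192 ...........................................................................
194 ...........................................................................
196 ...........................................................................
198 ...........................................................................
200 ...........................................................................
202 ...........................................................................
204 ...........................................................................
206 ...........................................................................
208 ...........................................................................
210 ...........................................................................
```

```bash
python3 -c "
from scr import *
go((85,54,40),4)
go((85,54,8),4)
print(ctrl.get_obs()['time_s'])"
```

```text
row shift [-0.0333  0.0081  0.3035] turn [-0.0004  0.     -0.0007] x 4
[0.434 0.309 0.101]
[0.438 0.304 0.04 ]
row shift [-0.0333  0.0083  0.4635] turn [-0.0004  0.     -0.0007] x 4
[0.434 0.309 0.101]
[0.438 0.304 0.008]
11.4
```

Request:
move_arm:
  increments:
    - [0.6,-0.03,0.01,0.25,0,0,0]
    - [0.6,-0.03,0.01,0.25,0,0,0]
    - [0.6,-0.03,0.01,0.25,0,0,0]
    - [0.6,-0.04,0,0.25,0,0,0]
    - [0.6,0,0,0,0,0,0]

```text
time_s: 11.9
ee_pos: [0.4377, 0.3039, 0.0494]
eef_rot: [-3.138, 0.0, 2.089]
force: [0.3, -1.0, -0.2]
grip_width: 0.0567
grip_force: 0.0
```

```bash
python3 -c "
from dm import *
o=ctrl.get_obs();print(o['grip_width'])
p=dm('side',310,385,190,226,2)"
```

```text
0.05666695012580961
[0.4381 0.3043 0.0506] [-0.3  0.1  0.7] [[342.  220.1]]
side 310 190
190 ..............+######+........................############.................
192 ..............+######+........................############.................
194 ..............+#######........................############.................
196 ..............+#######........................############.................
198 ..............+######+........................############.................
200 ..............+######+........................+##########+.................
202 ..............+######+.........................+######++...................
204 ..............+######.............................+#+......................
206 ...........+++#######+.....................................................
208 .............+#######+.....................................................
210 ...............++#####.....................................................
212 ................+#####.....................................................
214 ...................++......................................................
216 ...........................................................................
218 ...........................................................................
220 ...........................................................................
222 ...........................................................................
224 ...........................................................................
```

Request:
move_arm:
  increments:
    - [0.6,0,0,0.16,0,0,0]
    - [0.6,0,0,0.16,0,0,0]
    - [0.6,0,0,0.16,0,0,0]
    - [0.6,0,0,0,0,0,0]

```text
time_s: 12.35
ee_pos: [0.4379, 0.3044, 0.0264]
eef_rot: [-3.14, 0.0, 2.09]
force: [0.4, -0.3, -0.2]
grip_width: 0.0566
grip_force: 0.0
```

Request:
move_arm:
  increments:
    - [0.6,0,0,0.12,0,0,0]
    - [0.6,0,0,0.12,0,0,0]
    - [0.6,0,0,0.12,0,0,0]
    - [0.6,0,0,0,0,0,0]

```text
time_s: 12.75
ee_pos: [0.4381, 0.3045, 0.0087]
eef_rot: [-3.14, 0.0, 2.09]
force: [0.4, 0.3, 0.2]
grip_width: 0.0566
grip_force: 0.0
```

No contact on the way down. Now I'll close on the ear.

Request:
move_arm:
  increments:
    - [0.3,0,0,0,0,0,0]
    - [0.3,0,0,0,0,0,0]
    - [0.3,0,0,0,0,0,0]
    - [0.3,0,0,0,0,0,0]
    - [0.3,0,0,0,0,0,0]
  force: 10

```text
time_s: 13.25
ee_pos: [0.4384, 0.3047, 0.0099]
eef_rot: [-3.142, -0.0, 2.09]
force: [-2.2, -1.7, 3.4]
grip_width: 0.0358
grip_force: 10.0
```

Request:
move_arm:
  increments:
    - [0.2,0,-0.01,0,0,0,0]
    - [0.2,0,0,0,0,0,0]
    - [0.2,-0.045,0,-0.14,0,-0.07,0]
    - [0.2,-0.045,0,-0.14,0,-0.07,0]
    - [0.2,0,0,0,0,0,0]
  force: 20

```text
time_s: 13.75
ee_pos: [0.4403, 0.3015, 0.0243]
eef_rot: [3.14, 0.142, 2.092]
force: [6.1, -3.3, -1.2]
grip_width: 0.0358
grip_force: 20.0
```

```bash
python3 -c "
from dm import *
avg(4);print(ctrl.get_obs()['grip_width'],ctrl.get_obs()['eef_rot'])"
```

```text
13.95 [0.4402 0.3014 0.0236] F [ 3.16  3.   -1.86] M [ 0.584 -0.629  0.093] tau [-9.900e-01 -5.625e+01 -2.709e+01 -7.200e-01  1.440e+00  1.000e-02]
0.035981367471443704 [3.14072504 0.13823272 2.0897012 ]
```

Request:
move_arm:
  increments:
    - [0.2,-0.045,0,-0.14,0,-0.07,0]
    - [0.2,-0.045,0,-0.14,0,-0.07,0]
    - [0.2,-0.045,0,-0.14,0,-0.07,0]
    - [0.2,-0.045,0,-0.14,0,-0.07,0]
    - [0.2,0,0,0,0,0,0]

```text
time_s: 14.45
ee_pos: [0.4408, 0.3002, 0.053]
eef_rot: [3.141, 0.421, 2.092]
force: [4.0, 2.7, -2.6]
grip_width: 0.0358
grip_force: 20.0
```

```bash
python3 -c "
from dm import *
avg(4);print(ctrl.get_obs()['grip_width'],ctrl.get_obs()['eef_rot'],ctrl.get_obs()['qpos'])"
```

```text
14.65 [0.441  0.3    0.0524] F [ 2.91  6.68 -5.24] M [ 1.652 -0.545  0.479] tau [-2.510e+00 -5.946e+01 -2.763e+01 -1.690e+00  2.790e+00 -3.000e-02]
0.03570143612305623 [3.14115563 0.416896   2.09010909] [ 0.74930066  0.48343404  1.64763657 -0.44666874  1.15046013  0.44350655]
```

Request:
move_arm:
  increments:
    - [0.2,-0.02,0.01,-0.14,0,-0.07,0]
    - [0.2,-0.035,0,-0.14,0,-0.07,0]
    - [0.2,-0.035,0,-0.14,0,-0.07,0]
    - [0.2,-0.035,0,-0.14,0,-0.07,0]
    - [0.2,0,0,0,0,0,0]

```text
time_s: 15.15
ee_pos: [0.4374, 0.3062, 0.0809]
eef_rot: [-3.139, 0.705, 2.091]
force: [5.0, -9.5, 6.7]
grip_width: 0.036
grip_force: 20.0
```

```bash
python3 -c "
from dm import *
avg(4);o=ctrl.get_obs();print(o['grip_width'],o['eef_rot'],o['qpos'])
F=o['force'];print('stand F',Ro.from_euler('z',s[2]).as_matrix().T@F)"
```

```text
15.35 [0.4375 0.3059 0.0805] F [ 3.3  -5.34  3.81] M [-0.917 -0.937  0.173] tau [ 3.240e+00 -5.944e+01 -2.874e+01  3.100e-01  2.800e-01 -4.000e-02]
0.03586855373064414 [-3.13935764  0.70040406  2.09005584] [ 0.88037565  0.56063921  1.57082518 -0.66386144  1.35723889  0.62462798]
stand F [0.27914748 6.05165468 3.64761823]
```

Request:
move_arm:
  increments:
    - [0.2,-0.055,0,-0.14,0,-0.07,0]
    - [0.2,-0.045,0,-0.14,0,-0.07,0]
    - [0.2,-0.045,0,-0.14,0,-0.07,0]
    - [0.2,-0.045,0,-0.14,0,-0.07,0]
    - [0.2,0,0,0,0,0,0]
    - [0.2,0,0,0,0,0,0]

```text
time_s: 15.95
ee_pos: [0.4302, 0.3183, 0.1055]
eef_rot: [-3.138, 0.978, 2.092]
force: [0.6, 0.3, -5.2]
grip_width: 0.0357
grip_force: 20.0
```

```bash
python3 -c "
from dm import *
avg(4);o=ctrl.get_obs();print(o['grip_width'],o['grip_force'],o['eef_rot'],o['qpos'])
print('stand F',Ro.from_euler('z',s[2]).as_matrix().T@o['force'])
a=ctrl.camera('side')['color'][150:310,220:420];b=ctrl.camera('top')['color'][150:350,240:460]
cv2.imwrite('pics/end.png',np.hstack([cv2.resize(a,(400,400)),cv2.resize(b,(400,400))]))"
```

```text
16.15 [0.4302 0.3185 0.1057] F [-0.58  2.15 -8.42] M [1.584 0.654 0.092] tau [ -1.41 -70.71 -30.    -3.2    3.1   -0.09]
0.0355416039261483 19.99495178461075 [-3.13923356  0.97759053  2.09110601] [ 0.98691087  0.67170896  1.48425646 -0.83226903  1.57471975  0.73100261]
stand F [-0.28420168 -2.33172638 -9.8889961 ]
```

View pics/end.png

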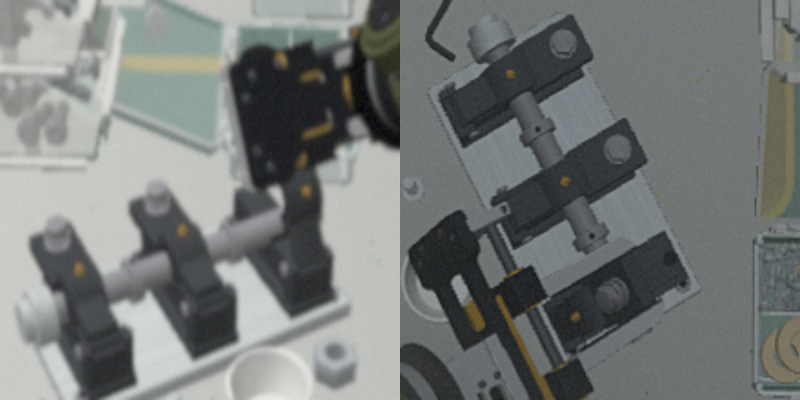

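The last picture shows the near cap swung up and gripped, seen at (300,190) on the left and (610,290) on the right. The two tight caps are shut, and the cup, nut, spare bolt and hex key are in place. From the measured pose the cap is at about 56–57°, so I'm handing in.

```bash
python3 -c "
from station import ctrl
print(ctrl.hand_in())"
```

```text
the job is handed in; nothing more can be done
None
```

The near bearing's bolt was the loose one (the other two were not tapped once it gave); its cap is now held up at about 56° in the gripper, and the job is handed in.

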